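# Space the dividers of a dye-bottle tray with a gauge block

### The arm

A 7-joint arm with a two-finger parallel gripper is mounted at the origin on the work surface. World frame = base frame: x ahead of the robot, y to its left, z up, the work surface at z = 0. Lengths are in m, angles in rad, forces in N, time in s.
With the tool pointing down it reaches from about 0.35 to 0.9 m from the base axis. Payload 19.9 kg.
Tool frame: the origin (TCP) lies between the finger pads; the fingertips stand 19 mm ahead of it and the grasp point (between the pads) is the TCP; z points along the fingers, y is the direction in which the jaws open and shut (so a half turn about z gives the same grasp; the last joint's range is limited). The gripper opens to 94 mm and grips with 3 to 60 N. Pads are 16 mm wide; open, the fingers measure 119 mm over their backs; the gripper's body (75 mm by 177 mm) begins 78 mm behind the grasp point.
Start: joints at [-1.216, 0.417, -0.01, 1.614, 0.005, 1.111, -0.053], TCP at [0.242, 0.576, 0.224] pointing down, gripper open.
Joint ranges: [-2.81, 2.81], [-0.39, 2.02], [-1.27, 1.25], [0.06, 2.57], [-1.19, 4.33], [0.19, 2], [-2.82, 2.82]. Speed limits (rad/s): [1.89, 1.89, 2.39, 2.39, 3.01, 3.01, 3.01].

### API

Orientations are given as a 3x3 rotation matrix whose columns are the frame's x, y, z axes.
In Python, from rig import robot gives the robot as it stands. Calls block until the motion is done:
- robot.move_ptp(position, orientation): joint-space move of the TCP to a pose.
- robot.move_linear(position, velocity=0.15, frame=None, threshold=None): straight line of the TCP; frame=None keeps the orientation; velocity is the mean speed in m/s. With threshold (N) it stops when the force on the tool has changed by that much, and returns True; else False.
- robot.goto_joints(angles): joint-space move.
- robot.gripper_to(opening): finger opening in m; the grip force is fixed at half the most; returns when the fingers have stopped.
- robot.pause(seconds).
- robot.ik(position, orientation): joint angles nearest the present ones, or None.
- robot.get_state(): the state.
- robot.grab_frame(name): name is "scene" or "top"; returns the picture (400x640x3 uint8, red, green, blue); there is no depth.
- robot.camera_info(name): a dict with "fx", "fy", "cx", "cy" (pixels), "rvec" (rotation vector, rad) and "tvec" (3), from world to camera coordinates, as OpenCV has them. Camera axes: x right, y down, z forward; pixel columns grow to the right and rows downward; lengths in m; the calibration is good to about 2 mm. A picture is of the moment at which its call begins. camera_info takes no time and is no camera call.
A pose or a line that the arm cannot do raises robot.PlanningError and nothing moves.
- robot.sign_off(): hands the job in, once; it reports no verdict.
The state is a dict: "time": time; "qpos": joint angles; "joint_vel": joint speeds; "effort": joint torques, N m; "ee_pos": TCP position; "tool_rot": TCP orientation; "force": force on the tool from outside, world axes, zero at the start; "moment": the same for the moment, N m; "opening": finger opening in m.
Only numpy, scipy, OpenCV 4.12 (cv2) and the standard library are available. Lean on these libraries where they do the work, as an engineer would, in place of code of your own. Each camera call takes 0.05 s, during which the arm holds its last target. There are 200 camera calls.

### The job

Use the wooden gauge block to space the two sliding dividers of the blue dye-bottle tray: stand the block on edge in the tray beside the black fixed divider and slide the yellow divider up until it just touches it, then step the block to the other side of the yellow divider and bring the red one up to it the same way, gently enough not to shove the yellow one out of place, so that both gaps equal the block's 30 mm thickness. Finish with the block lifted out and set down on the table clear of the tray, leaving the bottles, cup and brush where they are.

Things in the scene. Friction and masses are not known exactly. Their poses are not given: they have to be found in the camera images.
- tray: Blue open tray fixed to the table, outside 86 (x) x 252 (y) x 55 (z) mm, walls and floor 6 mm: inside, a channel 74 mm wide and 240 mm long, its floor 6 mm above the table. Origin: centre of its underside; its y axis runs along the channel. From the -y end to +y stand a black fixed divider, the yellow and the red sliding divider, always in that order.
- fixed_mid (a point): Centre of the black fixed divider, a bar 74 (x) x 12 (y) x 24 (z) mm standing on the tray floor, its top 30 mm above the table; axes as the tray's. It cannot move.
- divider1_mid (a point): Centre of the yellow sliding divider, a bar 73 (x) x 12 (y) x 22 (z) mm, top 30 mm above the table, 2 mm clear of the tray floor; axes as the tray's. It slides only along the tray's y; sliding it takes about 6 N and it stays where it is left. Starts 48 to 68 mm (clear gap) from the black one.
- divider2_mid (a point): Centre of the red sliding divider, same size, height and 6 N stiffness as the yellow one. Starts 48 to 82 mm (clear gap) beyond the yellow one, with at least 44 mm free to the tray's end wall. Pushing it against the block with more than about 12 N in all shoves the yellow divider along.
- block: Loose square wooden gauge block 60 (x) x 60 (y) x 30 (z) mm, 0.08 to 0.15 kg, starts lying flat, z up. Origin: centre of its 60 x 60 underside. As a gauge it stands on edge, 60 mm tall, its z level and along the tray's y. To tip it up: take it by two opposite edges with a tilted gripper, turn it 90 degrees about the line between the fingers, put it down, take it again.
- block_center (a point): Centre of the gauge block, 15 mm from its origin along its z. In the tray the block's top is 66 mm above the table and the 55 mm tall walls keep fingers from its ends: grip it there across its 30 mm thickness, above the dividers.
- dye_brown: Bystander: loose amber dye bottle, 36 mm across, 85 mm tall, origin at the centre of its base; starts upright.
- dye_green: Bystander: loose green dye bottle, 36 mm across, 85 mm tall, origin at the centre of its base; starts upright.
- cup: Bystander: loose white cup, 68 mm across, 85 mm tall, origin at the centre of its base; starts upright.
- brush: Bystander: loose brush 170 mm long lying along its x, origin under its middle.
Things that resemble listed ones, but are neither listed nor needed, are in the scene too. Several things have the shape of the block; the one meant has the colours described above.

How it is judged:
By the outcome, as a careful person would: the job done as asked, in the order asked, and still so for the second after the job is handed in, with the robot touching nothing.
It also fails if it takes over 72 s, if anything falls off the work surface, if the arm or the gripper's body presses on something with over 40 N, if the wrist force passes 120 N, or if a joint passes its speed limit or range.

## Working session

There is one attempt and no reset: what is moved stays moved. The work goes in short steps, each a Python script; the robot and the scene stay as the last script left them, time stands still between calls to the robot, and variables do not carry over. Pictures are saved under pics/ and viewed, about 8 in all and at most 12, crops included, and the job is handed in when it is done.

```bash
ls; mkdir -p pics; python3 - <<'E'
from rig import robot
import cv2
for n in("scene","top"):
    print(n,robot.camera_info(n)); cv2.imwrite(f"pics/{n}0.png",robot.grab_frame(n)[:,:,::-1])
s=robot.get_state();print(s['time'],s['ee_pos'],s['tool_rot'],s['opening'])
E
```

```text
pics
scene {'fx': 435.2036968045633, 'fy': 435.2036968045633, 'cx': 318.62738065456267, 'cy': 194.80264916862083, 'rvec': array([ 1.50157204,  2.25493723, -0.70370638]), 'tvec': array([ 0.13659254, -0.41792251,  1.46314449])}
top {'fx': 477.57138075624835, 'fy': 477.57138075624835, 'cx': 320.968326297212, 'cy': 202.04789519163532, 'rvec': array([ 1.97515292, -2.24695706,  0.2437609 ]), 'tvec': array([0.13150811, 0.56063164, 0.93944869])}
0.1 [0.24140508 0.5761658  0.22389907] [[-9.22342492e-01  3.86373172e-01 -3.15853964e-04]
 [ 3.86373288e-01  9.22341938e-01 -1.01586921e-03]
 [-1.01179252e-04 -1.05901688e-03 -9.99999434e-01]] 0.09397896205359019
```

View pics/scene0.png

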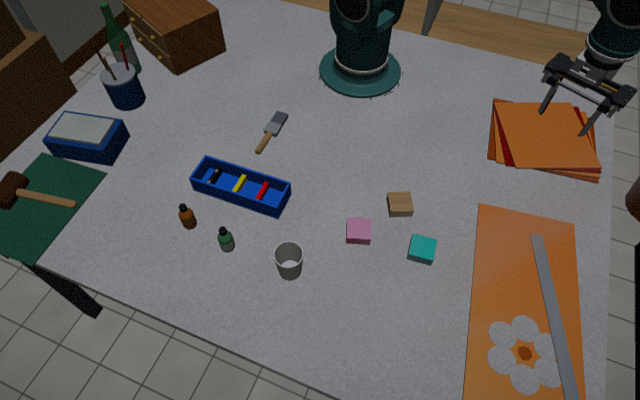

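View pics/top0.png

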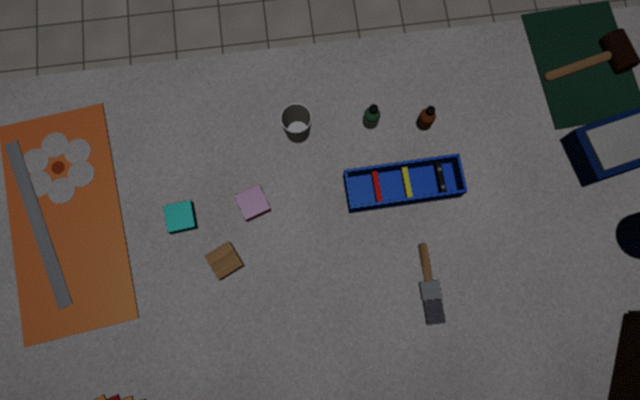

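Two looks so far. In the top view there are three block-shaped things: brown wood (224,260), pink (253,202) and teal (180,216). The wooden one fits the description. The tray is at about (405,182), with red at (377,186), yellow (407,182) and black (441,178), so its +y points to the left of the image. Next I'll measure these and confirm with an enlarged crop.

```bash
cat > h.py <<'E'
import numpy as np, cv2
from rig import robot
def ray(n,uv,z):
    c=robot.camera_info(n);R=cv2.Rodrigues(c['rvec'])[0];t=np.array(c['tvec'])
    uv=np.atleast_2d(uv).astype(float)
    d=np.c_[(uv[:,0]-c['cx'])/c['fx'],(uv[:,1]-c['cy'])/c['fy'],np.ones(len(uv))]@R
    o=-R.T@t
    return (o+d*((z-o[2])/d[:,2])[:,None])[:,:2]
def blob(img,lo,hi,roi):
    x0,y0,x1,y1=roi
    m=np.zeros(img.shape[:2],np.uint8)
    hsv=cv2.cvtColor(img,cv2.COLOR_RGB2HSV)
    m[y0:y1,x0:x1]=cv2.inRange(hsv,np.array(lo),np.array(hi))[y0:y1,x0:x1]
    cs,_=cv2.findContours(m,cv2.RETR_EXTERNAL,cv2.CHAIN_APPROX_NONE)
    c=max(cs,key=cv2.contourArea); k=np.zeros_like(m);cv2.drawContours(k,[c],-1,255,-1)
    return c[:,0,:],k&m
E
python3 - <<'E'
from h import *
T=robot.grab_frame("top");S=robot.grab_frame("scene")
hs=lambda I,u,v:cv2.cvtColor(I,cv2.COLOR_RGB2HSV)[v,u]
print([hs(T,*p) for p in((224,260),(377,186),(407,182),(441,178),(390,190),(300,300))],[hs(S,*p) for p in((400,198),(400,210),(263,190),(239,184),(215,175))])
a=cv2.resize(T[225:295,190:270],None,fx=5,fy=5,interpolation=cv2.INTER_CUBIC)
b=cv2.resize(T[145:220,335:475],None,fx=5,fy=5,interpolation=cv2.INTER_CUBIC)[:, :]
h=np.zeros((760,700,3),np.uint8);h[:350,:400]=a;h[360:735,:700]=b
c=cv2.resize(S[180:225,375:425],None,fx=6,fy=6,interpolation=cv2.INTER_CUBIC);h[:270,400:700]=c
h=cv2.convertScaleAbs(h,alpha=1.5)
cv2.imwrite("pics/crop1.png",cv2.resize(h,None,fx=.78,fy=.78)[:,:,::-1])
E
```

```text
[array([ 15, 118,  91], dtype=uint8), array([  2, 205, 123], dtype=uint8), array([ 30, 154, 129], dtype=uint8), array([20, 73, 21], dtype=uint8), array([110, 181, 124], dtype=uint8), array([  0,   2, 109], dtype=uint8)] [array([ 18, 106, 116], dtype=uint8), array([ 18, 107, 124], dtype=uint8), array([  1, 242, 155], dtype=uint8), array([ 31, 255, 155], dtype=uint8), array([95, 96, 16], dtype=uint8)]
```

View pics/crop1.png

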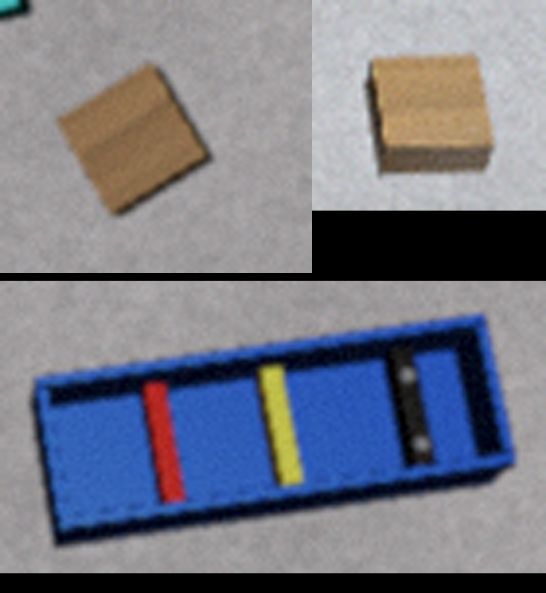

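The crop confirms it: the brown wood-grain block in the top view at (224,260) and in the scene view at (400,203) is the gauge block. The dividers run red, yellow, black from left to right. Now for positions.

```bash
cat >> h.py <<'E'
def tray_fit(T):
    c,m=blob(T,[100,120,45],[125,255,255],(335,140,480,225))
    r=cv2.minAreaRect(ray("top",cv2.convexHull(c).reshape(-1,2),.055).astype(np.float32))
    return r
def dividers(n,I,cen,a,xw=.02):
    """a: tray y axis unit; returns y extents (mm) of colours in tray frame on z=.03"""
    v,u=np.mgrid[0:400,0:640];P=ray(n,np.c_[u.ravel(),v.ravel()],.03)-cen
    y=P@a;x=P@np.array([a[1],-a[0]])
    ok=(abs(x)<xw)&(abs(y)<.105)
    H=cv2.cvtColor(I,cv2.COLOR_RGB2HSV).reshape(-1,3)[ok].astype(int);y=y[ok]*1e3;out={}
    for k,s in dict(red=((H[:,0]<8)|(H[:,0]>172))&(H[:,1]>130)&(H[:,2]>60),yellow=(abs(H[:,0]-30)<7)&(H[:,1]>100)&(H[:,2]>60),black=(H[:,2]<45)).items():
        if s.sum()>5: out[k]=(round(np.median(y[s]),1),round(np.ptp(np.percentile(y[s],[3,97])),1),int(s.sum()))
    return out
E
python3 - <<'E'
from h import *
T=robot.grab_frame("top");S=robot.grab_frame("scene")
for n,I,roi in(("top",T,(195,235,255,290)),("scene",S,(380,185,420,222))):
    for vmin in (60,75):
        c,m=blob(I,[8,60,vmin],[26,255,255],roi)
        r=cv2.minAreaRect(ray(n,c,.030).astype(np.float32)*1000);print(n,vmin,"block",r,len(c))
r=tray_fit(T);print("tray",r)
cen=np.array(r[0]);b=cv2.boxPoints(r);e=[b[1]-b[0],b[2]-b[1]];a=max(e,key=np.linalg.norm);a/=np.linalg.norm(a)
red=ray("top",[377,186],.03)[0]
if (red-cen)@a<0:a=-a
print(cen,a)
for n,I in(("top",T),("scene",S)):print(n,dividers(n,I,cen,a))
for k,p in dict(brown=(427,125),green=(371,124),cup=(297,132),brushA=(424,245),brushB=(434,322),pink=(253,202),teal=(180,216)).items():print(k,ray("top",p,0.0)[0])
E
```

```text
top 60 block ((482.5083923339844, 277.1689453125), (59.594093322753906, 60.112762451171875), 25.140098571777344) 96
top 75 block ((482.6867980957031, 277.7720031738281), (58.753841400146484, 58.655391693115234), 24.5775203704834) 93
scene 60 block ((488.1689453125, 281.7437438964844), (74.19419860839844, 60.86292266845703), 22.876710891723633) 95
scene 75 block ((481.1445617675781, 279.1295166015625), (59.21815872192383, 60.21860885620117), 22.876771926879883) 79
tray ((0.597520649433136, -0.12416279315948486), (0.08649695664644241, 0.2519523501396179), 1.0806970596313477)
[ 0.59752065 -0.12416279] [-0.01886039  0.9998221 ]
top {'red': (np.float64(57.9), np.float64(10.4), 93), 'yellow': (np.float64(-8.5), np.float64(10.9), 95), 'black': (np.float64(-79.6), np.float64(152.6), 126)}
scene {'red': (np.float64(59.2), np.float64(10.8), 56), 'yellow': (np.float64(-6.9), np.float64(12.6), 65), 'black': (np.float64(-75.8), np.float64(155.8), 92)}
brown [ 0.73478097 -0.20891002]
green [ 0.75367879 -0.08126813]
cup [0.75610109 0.0901721 ]
brushA [ 0.46204162 -0.15376232]
brushB [ 0.29872096 -0.1463309 ]
pink [0.6053005  0.20649268]
teal [0.5944356  0.36934653]
```

```bash
cat >> h.py <<'E'
def rot(jaw,tilt=0.):
    """jaw yaw (deg) = tool y; tilt (deg) leans the fingers: tool z = -up rotated about jaw axis"""
    j=np.radians(jaw);y=np.array([np.cos(j),np.sin(j),0]);t=np.radians(tilt)
    h=np.array([-y[1],y[0],0]);z=-np.cos(t)*np.array([0,0,1])+np.sin(t)*h
    return np.c_[np.cross(y,z),y,z]
CEN=np.array([.5975,-.1242]);A=np.array([-.01886,.99982])
def tp(y,z,x=0.): return np.r_[CEN+A*y+np.array([A[1],-A[0]])*x,z]
E
python3 - <<'E'
from h import *
T=robot.grab_frame("top");S=robot.grab_frame("scene")
for n,I in(("top",T),("scene",S)):
    p=np.array([CEN+A*y for y in np.arange(-.105,.106,.0005)])
    c=robot.camera_info(n)
    q,_=cv2.projectPoints(np.c_[p,np.full(len(p),.03)],c['rvec'],c['tvec'],np.array([[c['fx'],0,c['cx']],[0,c['fy'],c['cy']],[0,0,1.]]),None)
    g=cv2.remap(I,q[:,0,0].astype(np.float32)[None],q[:,0,1].astype(np.float32)[None],cv2.INTER_LINEAR)[0].max(1)
    d=np.arange(-105,105.5,.5)[g<65];print(n,"dark y",d)
b=np.array([.482,.278]);q0=robot.get_state()['qpos']
for jaw in(25,115,205,295):
  for t0 in(-60,-45,-30,0,30,45,60):
    print(jaw,t0,[None if q is None else np.round(q,2).tolist() for q in[robot.ik(np.r_[b,.03],rot(jaw,t0))]])
print(robot.ik(tp(-.058,.053),rot(91.08)),robot.ik(tp(-.058,.053),rot(-88.92)),robot.ik(tp(-.058,.053),rot(1.08)),robot.ik(tp(-.058,.053),rot(181.08)))
E
```

```text
Traceback (most recent call last):
IndexError: boolean index did not match indexed array along axis 0; size of axis is 421 but size of corresponding boolean axis is 422
```

```bash
python3 - <<'E'
from h import *
T=robot.grab_frame("top");S=robot.grab_frame("scene")
Y=np.arange(-.105,.1055,.0005)
for n,I in(("top",T),("scene",S)):
    p=np.array([CEN+A*y for y in Y])
    c=robot.camera_info(n)
    q,_=cv2.projectPoints(np.c_[p,np.full(len(p),.03)],c['rvec'],c['tvec'],np.array([[c['fx'],0,c['cx']],[0,c['fy'],c['cy']],[0,0,1.]]),None)
    g=cv2.remap(I,q[:,0,0].astype(np.float32)[None],q[:,0,1].astype(np.float32)[None],cv2.INTER_LINEAR)[0].max(1)
    print(n,"dark y",(Y*1e3)[g<65].round(1).tolist())
b=np.array([.482,.278])
f=lambda p,R:(lambda q:None if q is None else np.round(q,2).tolist())(robot.ik(p,R))
for jaw in(25,115,205,295):
  for t0 in(-60,-45,-30,0,30,45,60):
    print(jaw,t0,f(np.r_[b,.03],rot(jaw,t0)))
for j in(91.08,-88.92,1.08,181.08):print(j,f(tp(-.058,.053),rot(j)))
E
```

```text
top dark y [-90.0, -89.5, -89.0, -88.5, -88.0, -87.5, -87.0, -86.5, -86.0, -85.5, -85.0, -84.5, -84.0, -83.5, -83.0, -82.5, -82.0, -81.5, -81.0, -80.5, -80.0, -79.5, -79.0, -78.5, -78.0, -77.5, -77.0, -76.5, -76.0, -75.5, -75.0, -74.5, -74.0, -73.5, -73.0, -2.0, -1.5, -1.0, -0.5, 0.0, 64.0, 64.5, 65.0]
scene dark y [-88.0, -87.5, -87.0, -86.5, -86.0, -85.5, -85.0, -84.5, -84.0, -83.5, -83.0, -82.5, -82.0, -81.5, -81.0, -80.5, -80.0, -79.5, -79.0, -78.5, -78.0, -77.5, -77.0, -76.5, -76.0, -75.5, -75.0, -74.5, -74.0, -73.5, -73.0, -72.5, -72.0, -71.5, -71.0, -70.5, -70.0, -69.5, -69.0, -68.5, -68.0, -67.5, 0.0, 0.5, 1.0, 1.5, 2.0, 2.5, 3.0, 3.5, 4.0, 4.5, 5.0, 66.0, 66.5, 67.0, 67.5, 68.0, 68.5, 69.0, 69.5, 70.0]
25 -60 [-1.31, 0.98, 0.42, 1.7, 0.56, 1.19, -0.92]
25 -45 [-1.24, 0.84, 0.4, 1.78, 0.46, 1.01, -0.8]
25 -30 [-1.13, 0.71, 0.37, 1.85, 0.33, 0.85, -0.62]
25 0 [-0.75, 0.57, 0.22, 1.92, -0.19, 0.67, 0.02]
25 30 [-0.27, 0.64, -0.03, 1.9, -0.72, 0.82, 0.7]
25 45 [-0.05, 0.75, -0.17, 1.85, -0.82, 0.96, 0.88]
25 60 [0.07, 0.9, -0.22, 1.79, -0.9, 1.13, 1.02]
115 -60 [-0.35, 0.79, -0.
[... 572 characters left out ...]
-0.22, 1.83, 0.74, 1.03, 2.2]
205 45 [-0.78, 0.8, -0.22, 1.76, 0.87, 1.25, 2.04]
205 60 [-0.84, 0.94, -0.23, 1.68, 0.97, 1.5, 1.94]
295 -60 [-0.79, 1.24, 0.52, 1.09, -0.41, 1.98, -1.37]
295 -45 [-0.83, 1.07, 0.52, 1.3, -0.4, 1.69, -1.37]
295 -30 [-0.87, 0.9, 0.5, 1.51, -0.39, 1.38, -1.38]
295 0 [-0.92, 0.6, 0.44, 1.93, -0.39, 0.69, -1.38]
295 30 [-0.47, 0.47, -0.19, 2.29, 2.22, 0.22, 2.35]
295 45 [0.14, 0.78, -0.91, 2.42, 2.46, 0.87, 2.4]
295 60 [0.18, 1.07, -0.92, 2.49, 2.82, 1.34, 2.36]
91.08 [-0.08, 0.67, 0.45, 1.74, -0.38, 0.82, 2.14]
-88.92 [-0.24, 0.73, 0.68, 1.75, -0.58, 0.87, -0.85]
1.08 [-0.23, 0.73, 0.67, 1.75, -0.57, 0.87, 0.72]
181.08 [-0.46, 0.94, 1.08, 1.76, -0.95, 1.06, -2.15]
```

Black spans about −82.5 ± 6 mm, yellow is at −7.7 and red at +58.5 (tray y), which fits the stated ranges. The tilted grasps are reachable with the jaw at 25°, so I'll tip the block now.

```bash
python3 - <<'E'
from h import *
b=np.array([.482,.278]);R=rot(25,45);g=np.r_[b,.023]
robot.move_ptp(g-R[:,2]*.10,R)
robot.move_linear(g,.12)
print("open grip",robot.gripper_to(.05),robot.get_state()['opening'])
robot.move_linear(g+[0,0,.09],.15)
R2=rot(25,-45)
robot.move_ptp(g+[0,0,.09],R2)
s=robot.get_state();print(s['time'],s['opening'],s['ee_pos'],s['force'])
robot.move_linear(np.r_[b,.045],.15)
hit=robot.move_linear(np.r_[b,.0285],.02,threshold=6)
s=robot.get_state();print(hit,s['time'],s['opening'],s['ee_pos'],s['force'])
cv2.imwrite("pics/tip.png",cv2.resize(np.vstack([robot.grab_frame("scene")[120:260,300:500],robot.grab_frame("top")[180:320,150:350]]),None,fx=2,fy=2)[:,:,::-1])
E
```

```text
open grip False 0.060060447542447375
6.05 0.05949174081905087 [0.48203329 0.27686798 0.11259365] [ 0.1618061  -0.61135434 -0.66882931]
True 7.3167 0.06007926972443224 [0.48195226 0.27800196 0.03122319] [-1.4036213   2.07521395  7.51509689]
```

View pics/tip.png

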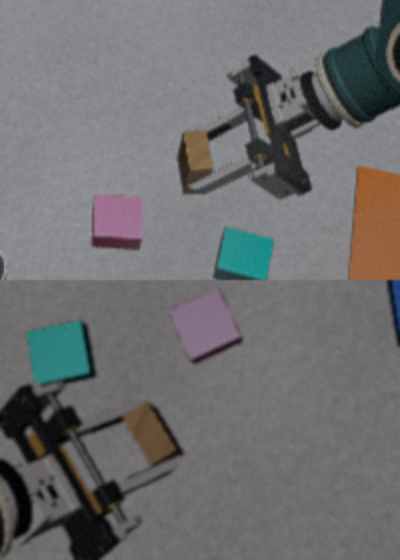

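The block stands on edge in the tilted jaws at combined-crop pixel (150,430). I'll release it, back off and measure it for the regrip.

```bash
python3 - <<'E'
from h import *
b=np.array([.482,.278])
robot.gripper_to(.09)
p=robot.get_state()['ee_pos'];R=rot(25,-45)
robot.move_linear(p-R[:,2]*.1,.15)
P=np.r_[b,.16];q=robot.ik(P,rot(295))
robot.move_ptp(P+[-.0,.12,0],rot(295))
T=robot.grab_frame("top")
c,m=blob(T,[8,60,75],[26,255,255],(190,225,275,300))
r=cv2.minAreaRect(ray("top",c,.060).astype(np.float32)*1000);print(r)
print(robot.get_state()['time'],robot.get_state()['opening'])
cv2.imwrite("pics/stand.png",cv2.resize(T[200:320,160:300],None,fx=3,fy=3)[:,:,::-1])
E
```

```text
((486.64495849609375, 269.6102294921875), (58.91938400268555, 28.973438262939453), 25.24110221862793)
9.775 0.09013395228328759
```

View pics/stand.png

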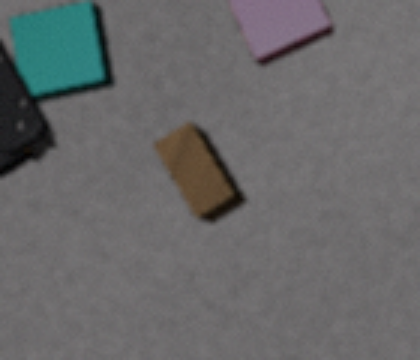

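The block stands free with its top at crop (197,172). I'll regrip it across its thickness and place it in the tray.

```bash
python3 - <<'E'
from h import *
b=np.array([.4866,.2696])
robot.move_ptp(np.r_[b,.15],rot(295)); robot.gripper_to(.06)
robot.move_linear(np.r_[b,.047],.12)
robot.gripper_to(.02); print(robot.get_state()['opening'])
robot.move_linear(np.r_[b,.2],.25)
Rt=rot(271.08)
robot.move_ptp(tp(-.058,.18),Rt)
robot.move_linear(tp(-.058,.07),.12)
print(robot.move_linear(tp(-.058,.050),.02,threshold=5))
s=robot.get_state();print(s['time'],s['opening'],s['ee_pos'],tp(-.058,.05),s['force'])
T=robot.grab_frame("top");S=robot.grab_frame("scene")
cv2.imwrite("pics/place1.png",cv2.resize(np.vstack([S[130:230,170:320],T[130:230,335:485]]),None,fx=3,fy=3)[:,:,::-1])
E
```

```text
0.029561268905703566
True
16.9083 0.029887319655706165 [ 0.59852972 -0.18208903  0.05308129] [ 0.59859388 -0.18218956  0.05      ] [-2.04545924  1.11790913  8.38637115]
```

View pics/place1.png

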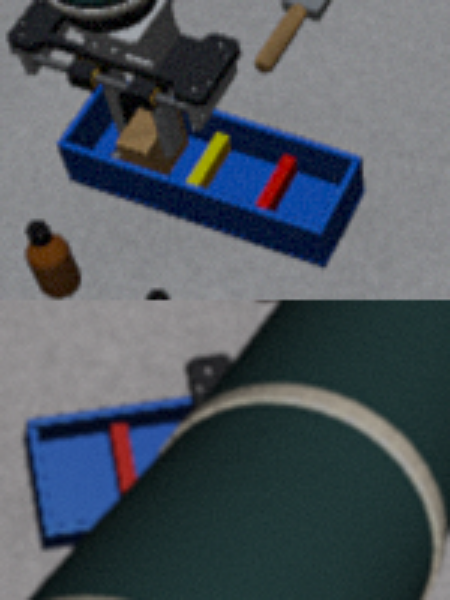

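The block is seated in the tray between black and yellow, since the stop at z = 0.053 matches the floor. I'll slide it gently against black while still holding it, which locates that face, then push yellow.

```bash
python3 - <<'E'
from h import *
ty=lambda:(robot.get_state()['ee_pos'][:2]-CEN)@A
robot.move_linear(tp(-.058,.0545),.05)
h=robot.move_linear(tp(-.070,.0545),.01,threshold=4); yb=ty(); print("black touch",h,yb,robot.get_state()['force'])
robot.move_linear(tp(yb+.0003,.0530),.02,threshold=4)
robot.gripper_to(.045); print("after open",robot.get_state()['opening'])
robot.move_linear(tp(yb+.0003,.16),.25)
robot.gripper_to(0.0)
R=rot(1.08); robot.move_ptp(tp(.018,.12),R)
robot.move_linear(tp(.018,.033),.12)
f0=robot.get_state()['force']
h=robot.move_linear(tp(yb+.025,.033),.012,threshold=13)
s=robot.get_state(); y1=ty(); print("yellow push",h,y1,"expect",yb+.035,s['force'],f0,s['time'],s['opening'])
open('st.txt','w').write(f"{yb} {y1}")
robot.move_linear(tp(y1+.006,.033),.05); 
S=robot.grab_frame("scene"); print(dividers("scene",S,CEN,A))
cv2.imwrite("pics/push1.png",cv2.resize(S[130:230,170:320],None,fx=4,fy=4)[:,:,::-1])
E
```

```text
black touch True -0.06315657373031373 [-0.12569513  0.02832706 -0.85132247]
after open 0.04504061903798596
yellow push True -0.026684398646815856 expect -0.02815657373031373 [ 0.72697736  1.00868725 -0.83978292] [-0.64634897  0.60149702 -0.45271617] 25.425 0.000580309484772618
{'red': (np.float64(59.6), np.float64(11.4), 59), 'yellow': (np.float64(-38.3), np.float64(5.9), 11), 'black': (np.float64(-72.5), np.float64(91.4), 254)}
```

View pics/push1.png

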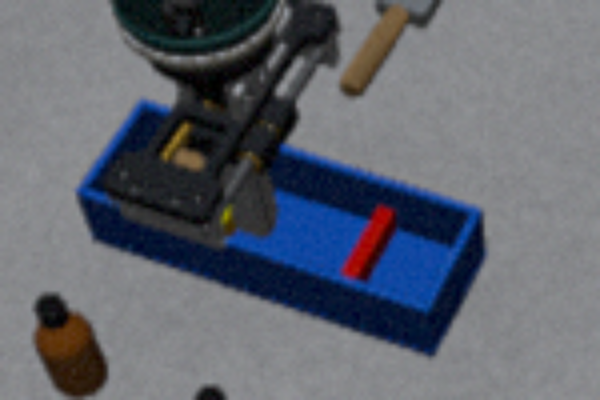

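The finger is against yellow, but the stop came 1.5 mm before the expected position. I'll check with small steps, reading the held force.

```bash
python3 - <<'E'
from h import *
yb,y1=map(float,open('st.txt').read().split())
ty=lambda:(robot.get_state()['ee_pos'][:2]-CEN)@A
f0=robot.get_state()['force']
for d in [.002,.001,.0005,0,-.0005,-.001,-.0015,-.002,-.0025]:
    h=robot.move_linear(tp(y1+d,.033),.01,threshold=25)
    s=robot.get_state();f=(s['force']-f0)[:2]@A
    print(d*1e3,h,round((ty()-y1)*1e3,2),round(f,2),s['time'])
    if f>14: break
E
```

```text
2.0 False 1.92 0.46 26.2917
1.0 False 0.94 -0.5 26.5417
0.5 False 0.51 0.55 26.7917
0.0 False -0.02 0.04 27.0417
-0.5 False -0.12 3.74 27.2917
-1.0 False -0.18 6.06 27.5417
-1.5 False -0.13 8.35 27.7917
-2.0 False -0.21 10.82 28.0417
-2.5 False -0.17 13.28 28.2917
```

Contact is solid: the position stalls at y1−0.15 mm while the force rises to 13 N, so yellow, block and black are snug. Now I'll step the block to the other side of yellow.

```bash
python3 - <<'E'
from h import *
yb,y1=map(float,open('st.txt').read().split())
robot.move_linear(tp(y1+.012,.033),.06)
robot.move_linear(tp(y1+.012,.15),.3)
Rt=rot(271.08); robot.move_ptp(tp(yb-.0005,.15),Rt)
S=robot.grab_frame("scene"); print(dividers("scene",S,CEN,A))
robot.gripper_to(.045)
robot.move_linear(tp(yb-.0005,.0535),.12)
robot.gripper_to(.02); s=robot.get_state();print("grip",s['opening'],s['force'])
robot.move_linear(tp(yb-.0005,.12),.12)
robot.move_linear(tp(yb+.045,.12),.12)
S=robot.grab_frame("scene"); print(dividers("scene",S,CEN,A))
robot.move_linear(tp(yb+.045,.065),.12)
print(robot.move_linear(tp(yb+.045,.051),.02,threshold=5)); s=robot.get_state();print(s['ee_pos'],s['opening'],s['time'])
robot.gripper_to(.045)
robot.move_linear(tp(yb+.045,.15),.3)
robot.gripper_to(0.)
robot.move_ptp(tp(.088,.12),rot(1.08))
T=robot.grab_frame("top");S=robot.grab_frame("scene"); print(dividers("scene",S,CEN,A),dividers("top",T,CEN,A),robot.get_state()['time'])
cv2.imwrite("pics/place2.png",cv2.resize(np.vstack([S[130:230,170:320],T[130:230,335:485]]),None,fx=3,fy=3)[:,:,::-1])
E
```

```text
{'red': (np.float64(59.6), np.float64(11.2), 57), 'yellow': (np.float64(-41.1), np.float64(14.7), 73), 'black': (np.float64(-52.3), np.float64(131.5), 16)}
grip 0.029704767146277396 [-1.35153202  2.55060605  6.21556364]
{'red': (np.float64(59.5), np.float64(10.8), 56), 'yellow': (np.float64(-40.8), np.float64(12.8), 33), 'black': (np.float64(-75.8), np.float64(155.0), 87)}
True
[ 0.59791066 -0.14221994  0.05389357] 0.030093885972095794 35.125
{'red': (np.float64(59.6), np.float64(11.4), 59), 'yellow': (np.float64(-44.4), np.float64(7.4), 8), 'black': (np.float64(-74.2), np.float64(154.8), 99)} {'black': (np.float64(49.1), np.float64(187.1), 800)} 38.125
```

View pics/place2.png

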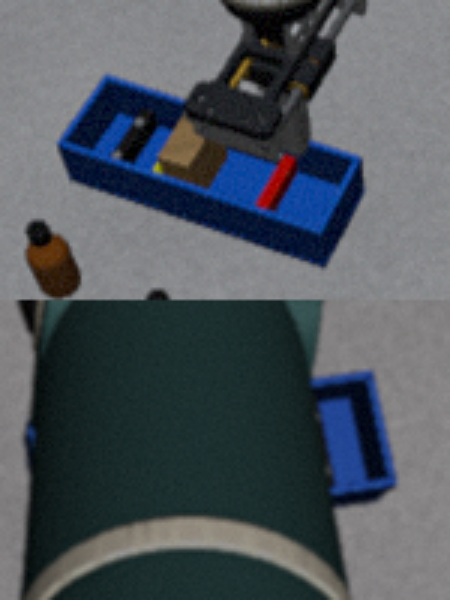

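The block stands just beyond yellow, at scene crop (195,150), and red is still free. Now the gentle red push, with force readings at each step.

```bash
python3 - <<'E'
from h import *
yb,y1=map(float,open('st.txt').read().split())
ty=lambda:(robot.get_state()['ee_pos'][:2]-CEN)@A
E=y1-.00015+.042
robot.move_linear(tp(.088,.033),.12)
f0=robot.get_state()['force']
print(robot.move_linear(tp(E+.005,.033),.03,threshold=16),E)
prev=ty()
for k in range(30):
    t=E+.0045-.0005*k
    robot.move_linear(tp(t,.033),.01)
    s=robot.get_state();y=ty();f=(s['force']-f0)[:2]@A
    print(round((t-E)*1e3,2),round((y-E)*1e3,2),round(f,2))
    if f>8.2 and prev-y<.0002: break
    if f>10: break
    prev=y
print(s['time'])
E
```

```text
False 0.015165601353184146
4.5 5.24 5.61
4.0 4.73 5.93
3.5 4.22 5.83
3.0 3.71 5.79
2.5 3.27 6.69
2.0 2.92 6.19
1.5 2.52 5.88
1.0 1.98 7.44
0.5 1.46 6.45
0.0 0.98 7.14
-0.5 0.47 6.83
-1.0 0.05 6.84
-1.5 0.01 10.37
44.6583
```

Red stalled exactly at the expected position (0.0 mm from y1 + 42 mm) with about 10 N, under the 12 N limit. I'll back off and lift the block out.

```bash
python3 - <<'E'
from h import *
yb,y1=map(float,open('st.txt').read().split())
robot.move_linear(tp(y1+.042+.012,.033),.05)
robot.move_linear(tp(y1+.042+.012,.15),.3)
y=yb+.042
robot.move_ptp(tp(y,.15),rot(271.08))
robot.gripper_to(.042)
robot.move_linear(tp(y,.0545),.12)
robot.pause(.2); f0=robot.get_state()['force']
robot.gripper_to(.02); s=robot.get_state();print("grip",s['opening'],s['force']-f0)
robot.move_linear(tp(y,.16),.12)
d=np.array([.50,.14])
robot.move_linear(np.r_[d,.16],.2)
robot.move_linear(np.r_[d,.06],.15)
print(robot.move_linear(np.r_[d,.044],.02,threshold=5)); s=robot.get_state();print(s['ee_pos'],s['time'])
robot.gripper_to(.06)
robot.move_linear(np.r_[d,.17],.3)
robot.move_ptp([.35,.42,.25],rot(295))
T=robot.grab_frame("top");S=robot.grab_frame("scene")
print(dividers("scene",S,CEN,A),dividers("top",T,CEN,A),robot.get_state()['time'])
cv2.imwrite("pics/top9.png",T[:,:,::-1])
t=cv2.resize(T[80:300,230:490],None,fx=2.2,fy=2.2);
cv2.imwrite("pics/final.png",t[:,:,::-1])
E
```

```text
grip 0.029668755600343745 [-0.29401256  0.72016739  4.02541863]
True
[0.50005157 0.14005204 0.04833286] 53.2417
{'red': (np.float64(1.7), np.float64(10.7), 53), 'yellow': (np.float64(-40.4), np.float64(13.3), 66), 'black': (np.float64(-75.8), np.float64(98.2), 90)} {'red': (np.float64(0.3), np.float64(10.6), 94), 'yellow': (np.float64(-41.8), np.float64(10.9), 94), 'black': (np.float64(-78.8), np.float64(95.6), 138)} 55.8
```

View pics/final.png

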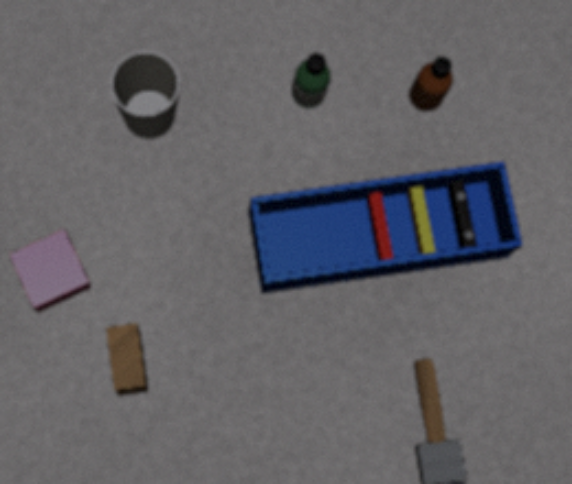

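The final view shows the tray with evenly spaced dividers: red (380,225), yellow (422,220) and black (463,213). The block stands on the table at (126,358), and the bystanders haven't moved. Handing in.

```bash
python3 -c "
from rig import robot
robot.sign_off();print(robot.get_state()['time'])"
```

```text
the job is handed in; nothing more can be done
the job is handed in; nothing more can be done
```

The job is done and handed in at about 56 s of the 72 s. The block gauged both gaps in the order asked. It now stands on edge on the table, clear of the tray, with the bottles, cup and brush where they were.

**Yellow divider:** I tipped the wooden block on edge, stood it against black and slid yellow up to it. Yellow then held still under a 13 N push. It stopped about 1.5 mm short of where I expected from the touch on black, which I put down to finger thickness or touch error. In the top picture the yellow–black spacing is about 42.2 mm centre to centre, a gap of about 30 mm. Black is harder to see, so that figure is less exact.

**Red divider:** I stepped the block across and pushed red in 0.5 mm steps. Red stopped within 0.05 mm of 42 mm beyond the yellow stop. The peak force I read was 10.4 N, under the 12 N that would have shoved yellow. With the block lifted out, both cameras put the red–yellow spacing at 42.1 mm, a gap of about 30 mm.

**Camera disagreement:** the two cameras differ by about 1.5 mm on absolute position along the tray. This is within their stated calibration and cancels out in the spacings.

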